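Open the pressure pot's safety cap and park it in its saucer

TASK

Open the green glaze pressure pot: turn its red-handled cap anticlockwise to the first stop, only then press it down and turn it on until it comes free, and lift it off. Set the cap down upright in its white saucer; the red-lidded white jar that was left standing in the saucer must make room for it: stand that jar upright on the middle of the blue tile. Leave the brass weight, the blue jar and the squirt bottle where they are.

Things in the scene. Friction and masses are not known exactly. Their poses are not given: they have to be found in the camera images.
- pot: Fixed green pressure pot with a steel filler neck (outer radius 29 mm). Origin: centre of the neck's mouth, 170 mm above the bench; z points out along the neck, 27 degrees from vertical, toward the pot's front; y is level, x points up the slope to the tank. Positive turns about z (anticlockwise) open the cap.
- lug_gap (a point): Gap in the neck's rim (a second lies across from it); its x axis points out from the neck's axis through the gap: its axes are the pot's. Cap angle = from this x to the cap's x about z (or half a turn more): -57 to -77 degrees at the start, -42 at the first stop, 0 where the cap comes out (end stop at +4; at -6 it still catches).
- tank_top (a point): Middle of the top of the pot's upright tank (radius 70 mm, 138 mm high, standing on the bench). Its axes are the pot's.
- gauge (a point): Middle of the round pressure gauge on the tank's top: 42 mm across, 16 mm thick, its face to the pot's front, centre 178 mm above the bench. A brass outlet cock sticks out of the tank's side 102 mm from the tank's axis, toward the pot's y, 45 mm above the bench.
- cap: Steel cap, 62 mm across, about 90 g, with a red bar handle; it starts on the pot's neck. Origin: on its axis, in the plane of the neck's mouth while it is on; z out of the neck, x along the bar. Half a turn makes it equal to itself. Disc (radius 31 mm) from +6 to +13 mm along z; plug of radius 17 mm below, down to -12 mm, on which it stands when set down.
- cap_handle (a point): Middle of the cap's red bar handle, 23.5 mm from the cap's origin along z. The bar is 46 mm long (x), 12 mm wide (y), from +12 to +35 mm along z. Two brass lugs under the disc lie along the same x, out to 24 mm radius, 5 to 10 mm below the cap's origin. 
- seat (a joint): Sprung seat in the neck under the cap, which pushes the cap outward: 0 as the cap stands on the neck (about 7 N), positive as it is pressed in (m, 400 N/m, stop at +0.0075), -0.008 when the cap is off. The teeth of the first stop are 4 mm deep: the cap passes them pressed in 5 to 6 mm; at 6 mm its disc meets the mouth.
- saucer: Fixed round white saucer, 91 mm across, rim 12 mm high and 3 mm thick; inner floor 5 mm above the bench, 33 mm in radius. Origin: centre of the underside. The jar stands in it at the start. It and the tile may be either way round.
- tile: Fixed clay test tile with blue glaze, lying flat, 83 mm (x) by 68 mm (y), its top 9 mm above the bench. Origin: centre of the underside.
- jar: White plastic jar with red lid, 52 mm in diameter, 95 mm high, upright, about 200 g, starts within 9 mm of the saucer's centre. Origin: centre of its underside, z up.
- brass_weight: Loose brass weight, 38 mm in diameter, 34 mm high, upright, beside the pot; to be left alone. Origin: centre of its underside.
- blue_jar: Loose dark blue jar with black lid, 56 mm in diameter, 75 mm high, upright; to be left alone. Origin: centre of its underside.
- spray_bottle: Loose white squirt bottle with a red nozzle, 66 mm in diameter, 205 mm high, upright, left behind the pot; to be left alone. Origin: centre of its underside.

How it is judged:
By the outcome, as a careful person would: the job done as asked, in the order asked, and still so for the second after the job is handed in, with the robot touching nothing.
It also fails if it takes over 54 s, if anything falls off the work surface, if the arm or the gripper's body presses on something with over 40 N, if the wrist force passes 120 N, or if a joint passes its speed limit or range.

ROBOT

A 7-joint arm with a two-finger parallel gripper is mounted at the origin on a cart in front of the work surface, level with it; the furniture and walls round the work are solid. World frame = base frame: x ahead of the robot, y to its left, z up, the work surface at z = 0. Lengths are in m, angles in degrees, forces in N, time in s.
With the tool pointing down it reaches from about 0.375 to 0.925 m from the base axis. Payload 3.1 kg.
Tool frame: the origin (TCP) lies midway between the tips of the shut fingers; the grasp point (between the pads) lies r.pinch_z behind it (r.pinch_z is the distance from the TCP to the grasp point, in m); z points along the fingers, y is the line along which they close (so a half turn about z gives the same grasp; the last joint's range is limited). The gripper opens to 85 mm and grips with 20 to 120 N. Pads are 22 mm wide; open, the fingers measure 114 mm over their backs; the gripper's body (76 mm by 85 mm) begins 54 mm behind the grasp point. The pads swing forward as they close: fully open they stand 13 mm farther back than shut.
Start: joints at [-69.374, 21.939, 2.515, 91.553, -1.026, 66.532, -2.859], TCP at [0.287, 0.583, 0.231] pointing down, gripper open.
Joint ranges: [-149.38, 149.38], [-23.57, 123.04], [-84.95, 90], [0, 143.3], [-89.99, 269.99], [3.08, 112.72], [-163.45, 163.45]. Speed limits (degrees/s): [159.86, 159.86, 180, 180, 180, 180, 180].

INTERFACE

Orientations are given as [roll, pitch, yaw] about the fixed x, y, z axes, in that order (R = Rz(yaw) Ry(pitch) Rx(roll)).
In Python, from station import r, optics, readout, job gives the robot as it stands (r), with the cameras (optics), the readings (readout) and the job (job).
- The arm moves only by the shell command python3 drive.py 'ROWS' [FORCE]. ROWS is a JSON list of rows, 1 to 10 of them, each of 7 numbers: a rotation vector rx, ry, rz in degrees, then dx, dy, dz in m, then the opening from 0.0 (shut) to 1.0 (fully open); each row is the pose to reach, as a shift and turn from the pose commanded when the command began, along the tool's axes at that moment; what a row does not reach only later rows make up. A row lasts 1/10 s, in which the tool goes at most 0.05 m and 8.59 degrees, less where a joint would pass 70% of its speed; a pose out of reach is approached as far as the arm can. The fingers move at their own pace and stop on an object; FORCE is the grip in N (left out, the last holds). Time passes only in rows, so rows that do not move let the fingers close. It prints the time, the measured TCP pose, the force, the opening and the grip force at its end.
- readout.state(): the state, without advancing time (a new reading comes with each control period).
- optics.camera(name): name is "scene" or "top" or "wrist"; returns the picture (420x560x3 uint8, red, green, blue); there is no depth.
- optics.get_calibration(name): a dict with "vfov" (degrees; the focal length in pixels is half the picture's height over the tangent of half this angle, whatever the lens; pixels are square), "cx", "cy" (the principal point, pixels), "rvec" (rotation vector, rad) and "tvec" (3), from world to camera coordinates, as OpenCV has them. Camera axes: x right, y down, z forward; pixel columns grow to the right and rows downward; lengths in m; the calibration is good to about 2 mm. A picture is of the moment at which its call begins: read the wrist's pose just before it. get_calibration takes no time and is no camera call; for the wrist camera it gives the pose at the moment of the call.
- job.finish_job(): hands the job in; it is judged then, once.
The state is a dict: "t": time; "joints": joint angles; "dq": joint speeds; "joint_efforts": joint torques, N m; "ee_pos": TCP position; "eef_rot": TCP orientation; "wrist_force": force on the tool from outside, world axes, zero at the start; "wrist_torque": the same for the moment, N m; "finger_gap": opening from 0.0 (shut) to 1.0 (fully open); "grasp_force": force on a finger pad.
Only numpy, scipy, OpenCV 4.12 (cv2) and the standard library are available. Lean on these libraries where they do the work, as an engineer would, in place of code of your own. Each camera call takes 0.05 s, during which the arm holds its last target. There are 200 camera calls.

## Working session

There is one attempt and no reset: what is moved stays moved. The work goes in short steps, Python scripts to look and compute and a shell command to move; the robot and the scene stay as the last step left them, time stands still between calls to the robot, and variables do not carry over. Pictures are saved under pics/ and viewed, at most 14 in all, crops included, and the job is handed in when it is done.

```bash
ls; mkdir -p pics
python3 - <<'E'
from station import r, optics, readout, job
import cv2,numpy as np
print(readout.state(), r.pinch_z)
for n in("scene","top","wrist"):
    c=optics.get_calibration(n);im=optics.camera(n);cv2.imwrite(f"pics/{n}0.png",im[:,:,::-1]);print(n,c)
a=[cv2.imread(f"pics/{n}0.png") for n in("scene","top")]
E
```

```text
drive.py
pics
station.py
{'t': 0.0, 'joints': array([-69.37412051,  21.99116219,   2.50916877,  91.65094212,
        -1.02698876,  66.52942112,  -2.8580775 ]), 'dq': array([ 0.01990249,  0.03596633,  0.00585243,  0.02667952, -0.05178309,
        0.01985182,  0.00782455]), 'joint_efforts': array([ 1.64940029e-04, -4.33455992e+01,  1.02428935e+00, -2.49507308e+01,
        1.04589484e-02,  1.12432003e-02,  9.68902931e-07]), 'ee_pos': array([0.2868357 , 0.58223217, 0.22988033]), 'eef_rot': array([-1.79851024e+02,  5.82455584e-03,  1.53777725e+02]), 'wrist_force': array([ 0.1654419 , -0.90943716, -0.40047346]), 'wrist_torque': array([0.00589785, 0.02108558, 0.01776129]), 'grasp_force': 0.0, 'finger_gap': 0.9992675218194189} 0.0187
scene {'vfov': 55.73084271319353, 'cx': 276.0460472112668, 'cy': 208.87648990779198, 'rvec': array([ 2.41931824, -0.52768144,  0.19521162]), 'tvec': array([-0.49038377,  0.27406345,  0.75790897])}
top {'vfov': 47.517634238236454, 'cx': 280.60766182655976, 'cy': 211.7333619148632, 'rvec': array([ 2.1514235 , -2.1844745 ,  0.14224635]), 'tvec': array([0.04038772, 0.5827574 , 1.27434767])}
wrist {'vfov': 64.01930019171844, 'cx': 275.61742985640706, 'cy': 210.78660955007769, 'rvec': array([-2.41687832, -1.50314243, -0.24903994]), 'tvec': array([-0.64789457, -0.041915  ,  0.38149459])}
```

View pics/scene0.png

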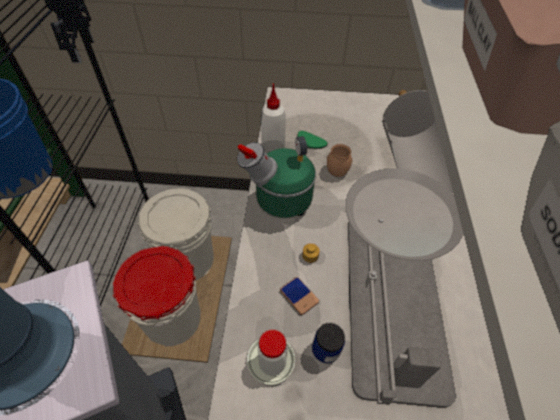

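View pics/top0.png

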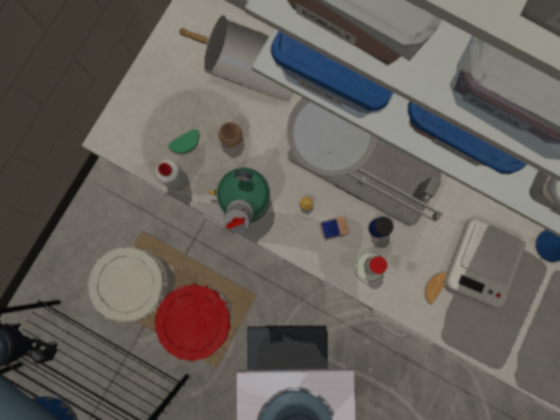

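The scene view shows the cap handle at about (247,152), the jar lid at (272,343) in the saucer, the tile at (300,295), the blue jar at (328,343), the weight at (311,252) and the bottle at (273,120). In the top view the handle is at (236,223), the jar lid at (378,265) and the tile (blue and tan halves) at (335,228).

```bash
cat > h.py <<'E'
from station import r, optics, readout, job
import cv2,numpy as np
from scipy.spatial.transform import Rotation as R
def cam(n):
    c=optics.get_calibration(n);f=210/np.tan(np.radians(c["vfov"]/2))
    K=np.array([[f,0,c["cx"]],[0,f,c["cy"]],[0,0,1]]);M=cv2.Rodrigues(np.array(c["rvec"]))[0]
    return K,M,np.array(c["tvec"])
def shot(n,name):
    c=cam(n);im=optics.camera(n);cv2.imwrite(f"pics/{name}.png",im[:,:,::-1]);return im,c
def ray(c,p):
    K,M,t=c;d=M.T@np.linalg.inv(K)@[p[0],p[1],1];return -M.T@t,d/np.linalg.norm(d)
def onz(c,p,z):
    o,d=ray(c,p);return o+d*(z-o[2])/d[2]
def tri(*rays):
    A=0;b=0
    for o,d in rays:
        P=np.eye(3)-np.outer(d,d);A=A+P;b=b+P@o
    x=np.linalg.solve(A,b);return x,[round(1e3*np.linalg.norm(np.cross(x-o,d)),1) for o,d in rays]
def proj(c,X):
    K,M,t=c;p=K@(M@np.asarray(X)+t);return p[:2]/p[2]
def blobs(im,lo,hi,lo2=None,hi2=None,amin=15):
    h=cv2.cvtColor(im,cv2.COLOR_RGB2HSV);m=cv2.inRange(h,lo,hi)
    if lo2: m|=cv2.inRange(h,lo2,hi2)
    n,_,s,c=cv2.connectedComponentsWithStats(m)
    return m,[(s[i][:5].tolist(),c[i].round(1).tolist()) for i in range(1,n) if s[i][4]>=amin]
RED=((0,140,70),(8,255,255),(172,140,70),(180,255,255))
def pose():
    s=readout.state();return np.array(s["ee_pos"]),R.from_euler("xyz",s["eef_rot"],degrees=True)
E
python3 - <<'E'
from h import *
ims={n:cv2.imread(f"pics/{n}0.png")[:,:,::-1].copy() for n in("scene","top")}
for n,im in ims.items():
    print(n,"red",blobs(im,*RED)[1]);print("blue",blobs(im,(110,120,40),(130,255,255))[1]);print("gold",blobs(im,(15,130,90),(28,255,255))[1]);print("green",blobs(im,(65,100,30),(90,255,255),amin=60)[1])
s,t=cam("scene"),cam("top")
for nm,a,b in [("handle",(247,152),(236,223)),("lid",(272,343),(378,265)),("weight",(311,252),(307,203)),("tile",(300,295),(335,228)),("blue",(328,343),(381,227))]:
    print(nm,tri(ray(s,a),ray(t,b)))
w=ims["top"][170:300,180:430];cv2.imwrite("pics/c1.png",cv2.resize(w[:,:,::-1],None,fx=3,fy=3,interpolation=cv2.INTER_CUBIC))
E
```

```text
scene red [([268, 83, 11, 26, 147], [272.8, 100.1]), ([237, 144, 20, 15, 139], [246.7, 151.1]), ([113, 246, 82, 74, 4488], [153.2, 281.8]), ([259, 330, 27, 28, 595], [272.1, 343.3])]
blue [([283, 279, 26, 24, 357], [295.2, 290.1]), ([313, 338, 29, 24, 167], [321.5, 351.0])]
gold [([303, 244, 16, 14, 187], [310.6, 250.7])]
green [([298, 131, 29, 17, 265], [312.4, 140.0]), ([264, 149, 50, 45, 1493], [289.8, 172.4]), ([257, 187, 56, 30, 863], [284.0, 203.4])]
top red [([159, 164, 12, 11, 111], [164.6, 169.0]), ([227, 218, 17, 11, 119], [235.0, 222.5]), ([370, 256, 17, 18, 236], [377.9, 264.8]), ([154, 283, 77, 78, 4478], [192.1, 321.9])]
blue [([323, 221, 16, 16, 193], [330.3, 228.4]), ([370, 221, 10, 16, 68], [373.1, 228.7])]
gold [([188, 34, 16, 7, 41], [196.1, 37.1]), ([301, 197, 11, 13, 116], [306.0, 203.1]), ([426, 274, 19, 29, 324], [434.4, 286.7])]
green [([170, 131, 28, 22, 403], [184.8, 142.2]), ([218, 169, 51, 47, 1326], [244.0, 190.9])]
handle (array([0.53809689, 0.14178505, 0.19059035]), [np.float64(1.2), np.float64(1.2)])
lid (array([ 0.43286011, -0.2166109 ,  0.09649793]), [np.float64(1.0), np.float64(1.0)])
weight (array([ 0.60714256, -0.04200359,  0.02011929]), [np.float64(1.2), np.float64(1.2)])
tile (array([ 0.53887921, -0.11987728,  0.00979243]), [np.float64(0.6), np.float64(0.6)])
blue (array([ 0.53558309, -0.24098441,  0.03989691]), [np.float64(1.2), np.float64(1.2)])
```

View pics/c1.png

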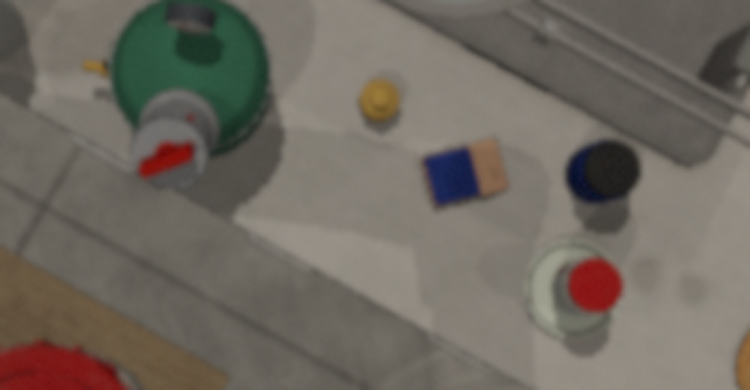

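```bash
cat >> h.py <<'E'
def plan(p,rot,quiet=False):
    """rows' numbers from the present pose to TCP p, orientation rot"""
    p0,R0=pose();v=(R0.inv()*rot).as_rotvec(degrees=True);d=R0.inv().apply(np.asarray(p)-p0)
    print("rows:",v.round(1).tolist(),d.round(4).tolist(),"n",round(max(np.linalg.norm(v)/8.59,np.linalg.norm(d)/.05),1))
def down(yaw): return R.from_euler("xyz",[180,0,yaw],degrees=True)
E
python3 - <<'E'
from h import *
K,M,t=cam("wrist");p,Rt=pose();o=-M.T@t
print("cam in tool",Rt.inv().apply(o-p),"axis",Rt.inv().apply(M[2]))
plan([0.42,-0.12,0.30],down(30))
E
```

```text
cam in tool [ 0.08477687 -0.00033361 -0.14213385] axis [-0.32721432 -0.00098997  0.94494963]
rows: [-0.1, 0.1, 123.8] [-0.4298, -0.5714, -0.0686] n 14.4
```

```bash
python3 drive.py '[[0,0,20,-0.05,-0.07,-0.069,1],[0,0,60,-0.22,-0.28,-0.069,1],[0,0,60,-0.22,-0.28,-0.069,1],[0,0,60,-0.22,-0.28,-0.069,1],[0,0,60,-0.22,-0.28,-0.069,1],[0,0,60,-0.22,-0.28,-0.069,1],[0,0,60,-0.22,-0.28,-0.069,1],[0,0,124,-0.43,-0.57,-0.069,1],[0,0,124,-0.43,-0.57,-0.069,1],[0,0,124,-0.43,-0.57,-0.069,1]]'; python3 -c "
from h import *
plan([0.42,-0.12,0.30],down(30));print(readout.state()['joints'])"
```

```text
t: 1.15
ee_pos: [0.3821, 0.1035, 0.2988]
eef_rot: [-180.0, -0.0, 67.6]
wrist_force: [0.7, 0.3, -0.7]
finger_gap: 0.998
grasp_force: 0.0
rows: [-0.0, -0.0, 37.6] [-0.1923, 0.12, -0.0014] n 4.5
[-48.6883225  -12.92024129  24.05635757 119.7545593    5.46199175
  72.12762019 -49.20481839]
```

```bash
python3 drive.py '[[0,0,38,-0.19,0.12,-0.001,1],[0,0,38,-0.19,0.12,-0.001,1],[0,0,38,-0.19,0.12,-0.001,1],[0,0,38,-0.19,0.12,-0.001,1],[0,0,38,-0.19,0.12,-0.001,1],[0,0,38,-0.19,0.12,-0.001,1],[0,0,38,-0.19,0.12,-0.001,1]]'; python3 -c "
from h import *
im,c=shot('wrist','w1');print(readout.state()['joints'],proj(c,[0.433,-0.217,0.1]),proj(c,[.539,-.12,.009]))
print(blobs(im,*RED)[1],blobs(im,(110,120,40),(130,255,255))[1])"
```

```text
t: 1.85
ee_pos: [0.422, -0.1155, 0.2996]
eef_rot: [-179.9, 0.0, 29.9]
wrist_force: [-0.1, 0.6, -0.6]
finger_gap: 1.005
grasp_force: 0.0
[-33.9312204   -9.46322882  40.18512842 115.77294536   6.37991328
  71.64449737 -56.07859202] [362.14958514 216.26935964] [327.7098976   80.55364428]
[([29, 39, 111, 114, 9462], [83.0, 95.4]), ([339, 194, 43, 42, 1413], [359.9, 214.3])] [([295, 53, 44, 48, 1426], [316.4, 76.6]), ([383, 113, 50, 49, 921], [399.3, 131.5])]
```

View pics/w1.png

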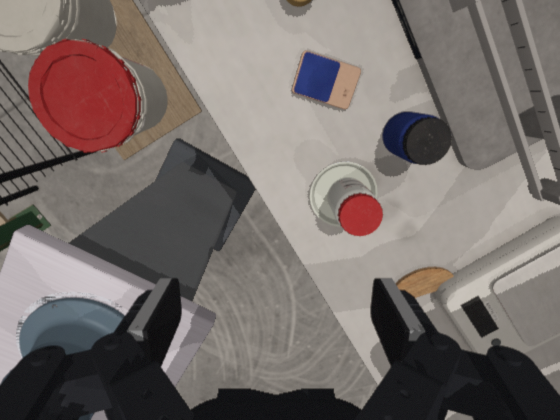

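The wrist view shows the tile around (327,80), the saucer around (343,193) with the jar lid at (360,214), and the blue jar at (430,138).

```bash
cat >> h.py <<'E'
from scipy.optimize import least_squares
def circ(c,im,x0,z,rad,band=.008,ex=None):
    e=cv2.Canny(cv2.GaussianBlur(cv2.cvtColor(im,cv2.COLOR_RGB2GRAY),(0,0),1),20,50)
    ys,xs=np.nonzero(e);u0=proj(c,[*x0,z]);k=np.hypot(xs-u0[0],ys-u0[1])<80
    P=np.array([onz(c,p,z)[:2] for p in zip(xs[k],ys[k])]);x=np.array(x0,float)
    for b in (band,band*.6,.003):
        Q=P[abs(np.linalg.norm(P-x,axis=1)-rad)<b]
        s=least_squares(lambda v:np.linalg.norm(Q-v,axis=1)-rad,x,loss="soft_l1",f_scale=.001);x=s.x
    return x,len(Q),np.abs(s.fun).mean()
def rect(c,im,x0,z,s=.06):
    h=cv2.cvtColor(im,cv2.COLOR_RGB2HSV);u=proj(c,[*x0,z]);m=((h[...,1]>85)*255).astype(np.uint8)
    n,l,st,ce=cv2.connectedComponentsWithStats(cv2.morphologyEx(m,cv2.MORPH_CLOSE,np.ones((5,5),np.uint8)))
    i=l[int(u[1]),int(u[0])];ys,xs=np.nonzero(l==i)
    P=np.array([onz(c,p,z)[:2] for p in zip(xs,ys)],np.float32)*1e3
    return cv2.minAreaRect(P),len(P)
E
python3 - <<'E'
from h import *
for n,f in(("wrist","w1"),("top","top0"),("scene","scene0")):
    im=cv2.imread(f"pics/{f}.png")[:,:,::-1].copy();c=cam(n)
    print(n,"saucer",circ(c,im,(.425,-.205),.012,.0455),"tile",rect(c,im,(.539,-.12),.009))
c=cam("wrist");lid=[(360.2,214.3)]
w,s,t=ray(c,(359.9,214.3)),ray(cam("scene"),(272.1,343.3)),ray(cam("top"),(377.9,264.8))
print("lid",tri(w,s,t),onz(c,(359.9,214.3),.098),onz(cam("top"),(377.9,264.8),.098))
E
```

```text
wrist saucer (array([ 0.42667117, -0.21221296]), 201, np.float64(0.0011791781619621897)) tile (((535.37451171875, -104.889892578125), (45.63495635986328, 43.28164291381836), 13.30854606628418), 1478)
top saucer (array([ 0.42286197, -0.21498125]), 48, np.float64(0.0011609567487843515)) tile (((540.3424072265625, -119.57022857666016), (47.30638885498047, 66.8847427368164), 13.452095031738281), 384)
scene saucer (array([ 0.42917069, -0.2054095 ]), 127, np.float64(0.00146871858221222)) tile (((537.8098754882812, -119.46414947509766), (50.69253921508789, 71.45342254638672), 13.040849685668945), 743)
lid (array([ 0.43311894, -0.21616283,  0.09320006]), [np.float64(0.9), np.float64(0.9), np.float64(1.7)]) [ 0.43359074 -0.2132984   0.098     ] [ 0.43432623 -0.21631552  0.098     ]
```

```bash
python3 -c "
from h import *
plan([0.4335,-0.2155,0.13],down(30));plan([0.4335,-0.2155,0.047],down(30))"
```

```text
rows: [-0.1, 0.0, 0.1] [-0.0407, 0.0934, 0.1694] n 4.0
rows: [-0.1, 0.0, 0.1] [-0.0407, 0.0935, 0.2524] n 5.4
```

```bash
python3 drive.py '[[0,0,0,-0.041,0.093,0.13,1],[0,0,0,-0.041,0.093,0.13,1],[0,0,0,-0.041,0.0935,0.15,1],[0,0,0,-0.041,0.0935,0.19,1],[0,0,0,-0.041,0.0935,0.23,1],[0,0,0,-0.041,0.0935,0.2525,1],[0,0,0,-0.041,0.0935,0.2525,1],[0,0,0,-0.041,0.0935,0.2525,1]]' 35; python3 drive.py '[[0,0,0,0,0,0,0.6],[0,0,0,0,0,0,0.55],[0,0,0,0,0,0,0],[0,0,0,0,0,0,0],[0,0,0,0,0,0,0],[0,0,0,0,0,0,0]]' 35;  python3 -c "
from h import *
plan([0.539,-0.1195,0.1],down(30));print(readout.state()['grasp_force'])"
```

```text
t: 2.7
ee_pos: [0.4338, -0.2155, 0.0472]
eef_rot: [-179.9, 0.1, 30.1]
wrist_force: [0.7, -0.5, -0.1]
finger_gap: 1.0
grasp_force: 0.0
t: 3.3
ee_pos: [0.4358, -0.2169, 0.0496]
eef_rot: [179.9, -0.2, 30.0]
wrist_force: [0.0, 1.6, 5.3]
finger_gap: 0.586
grasp_force: 35.5
rows: [0.1, -0.2, 0.0] [0.1383, -0.0326, -0.0499] n 3.0
35.54512019036338
```

```bash
python3 drive.py '[[0,0,0,0,0,-0.03,0],[0,0,0,0,0,-0.05,0],[0,0,0,0.04,-0.01,-0.05,0],[0,0,0,0.08,-0.02,-0.05,0],[0,0,0,0.11,-0.026,-0.05,0],[0,0,0,0.138,-0.033,-0.05,0],[0,0,0,0.138,-0.033,-0.05,0],[0,0,0,0.138,-0.033,-0.05,0]]'
python3 - <<'E'
from h import *
im,c=shot('wrist','w2')
b=[b for b in blobs(im,*RED)[1]];print(b)
print(readout.state()['wrist_force'])
for n in("scene","top"):
    i,c=shot(n,n+'2');print(n,blobs(i,*RED)[1])
    print("saucer",circ(c,i,(.425,-.212),.012,.0455))
a=cv2.imread("pics/scene2.png")[180:400,220:380];cv2.imwrite("pics/c2.png",cv2.hconcat([cv2.resize(a,(400,550)),cv2.resize(cv2.imread("pics/top2.png")[190:300,310:390],(400,550))]))
E
```

```text
t: 4.1
ee_pos: [0.537, -0.1183, 0.0978]
eef_rot: [180.0, -0.0, 30.1]
wrist_force: [-0.5, -0.0, -2.2]
finger_gap: 0.588
grasp_force: 38.6
[([0, 142, 50, 66, 1731], [17.1, 184.0]), ([209, 280, 136, 114, 12196], [275.9, 338.9])]
[-0.64661562 -1.14086652 -3.70506901]
scene [([238, 144, 19, 15, 147], [246.7, 151.4]), ([113, 246, 82, 74, 4484], [153.2, 281.7]), ([289, 255, 22, 20, 284], [298.0, 265.2])]
saucer (array([ 0.42839618, -0.21519266]), 167, np.float64(0.0016558617993858004))
top [([159, 164, 12, 11, 112], [164.6, 169.0]), ([227, 218, 17, 11, 119], [235.0, 222.5]), ([155, 283, 76, 78, 4474], [192.1, 322.0])]
saucer (array([ 0.42379235, -0.20854773]), 46, np.float64(0.001219619086026381))
```

View pics/c2.png

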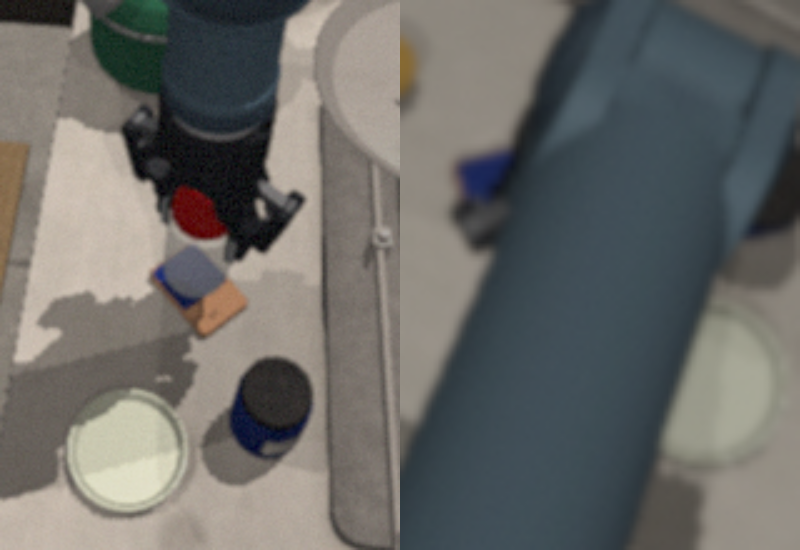

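The jar hangs upright over the tile and the saucer is now empty, at about (271,361) in the scene picture.

Run:
```python
from h import *
c=cam("wrist");p,Rt=pose();print(p)
for u in [(275.9,338.9),(277,337),(277,280),(277,394),(209,337),(345,337)]: print(u,onz(c,u,.148))
s=cam("scene");print(onz(s,(298,265.2),.142),"saucer",onz(s,(271.2,360.9),.012))
```

```text
[ 0.53533262 -0.12061015  0.09755345]
(275.9, 338.9) [ 0.54172881 -0.11716429  0.148     ]
(277, 337) [ 0.54258134 -0.11709746  0.148     ]
(277, 280) [ 0.56135315 -0.10630887  0.148     ]
(277, 394) [ 0.52105896 -0.12946686  0.148     ]
(209, 337) [ 0.53131885 -0.09746733  0.148     ]
(345, 337) [ 0.55383975 -0.13672045  0.148     ]
[ 0.52648625 -0.12177017  0.142     ] saucer [ 0.42934094 -0.21826693  0.012     ]
```

```bash
python3 drive.py '[[0,0,0,0.0015,0.0025,0.015,0],[0,0,0,0.0015,0.0025,0.03,0],[0,0,0,0.0015,0.0025,0.038,0],[0,0,0,0.0015,0.0025,0.042,0],[0,0,0,0.0015,0.0025,0.0445,0],[0,0,0,0.0015,0.0025,0.0445,0]]'; python3 -c "
from h import *
print(readout.state()['wrist_force'])"
```

```text
t: 4.85
ee_pos: [0.5375, -0.1208, 0.0539]
eef_rot: [-179.7, 0.1, 29.9]
wrist_force: [-7.1, 2.4, 12.0]
finger_gap: 0.587
grasp_force: 39.8
[-7.05515667  2.37674967 12.00546111]
```

```bash
python3 drive.py '[[0,0,0,0,0,-0.001,0.7],[0,0,0,0,0,-0.001,1],[0,0,0,0,0,-0.001,1],[0,0,0,0,0,-0.001,1],[0,0,0,0,0,-0.04,1],[0,0,0,0,0,-0.08,1],[0,0,0,0,0,-0.12,1],[0,0,0,0,0,-0.17,1],[0,0,0,-0.03,0,-0.22,1],[0,0,0,-0.06,0.03,-0.22,1]]'
python3 - <<'E'
from h import *
im,c=shot('wrist','w3');b=blobs(im,*RED)[1];print(b)
i,s=shot('scene','s3');bs=blobs(i,*RED)[1];print(bs)
print("saucer",circ(c,im,(.427,-.212),.012,.0455),circ(s,i,(.427,-.212),.012,.0455))
print(rect(c,im,(.525,-.14),.009))
E
```

```text
t: 5.85
ee_pos: [0.5068, -0.173, 0.2782]
eef_rot: [179.8, -0.6, 30.6]
wrist_force: [1.7, -0.6, -0.4]
finger_gap: 0.997
grasp_force: 0.0
[([0, 58, 104, 113, 9138], [47.6, 114.5]), ([217, 108, 51, 52, 1991], [241.8, 133.5])]
[([268, 97, 11, 12, 112], [272.8, 102.9]), ([238, 144, 19, 15, 151], [246.7, 151.4]), ([113, 246, 82, 74, 4474], [153.2, 281.7]), ([289, 264, 24, 23, 435], [300.1, 275.0])]
saucer (array([ 0.42934163, -0.21515487]), 268, np.float64(0.0011926691130666358)) (array([ 0.42812979, -0.21763853]), 165, np.float64(0.0013143204704744085))
(((527.0125732421875, -120.65506744384766), (69.65684509277344, 70.88069915771484), 13.611113548278809), 2768)
```

View pics/w3.png

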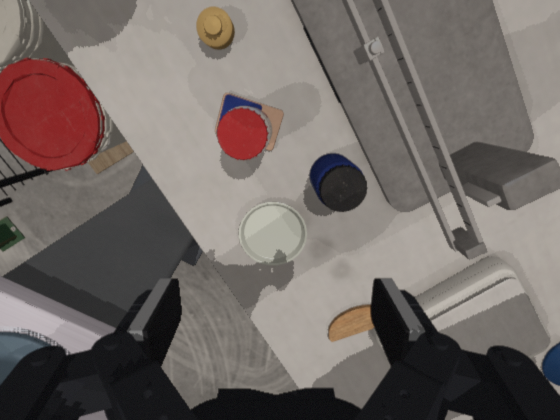

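The jar stands upright on the tile (lid at 242,133) and the empty saucer is at about (272,232).

Run:
```python
from h import *
c=cam("wrist");s=cam("scene")
print("lid",tri(ray(c,(241.8,133.5)),ray(s,(300.1,275))),onz(c,(241.8,133.5),.102),onz(s,(300.1,275),.102))
print("tile corners",[onz(c,u,.009).round(3) for u in((224,94),(284,109),(270,150))])
print("saucer",onz(c,(272,232),.012))
p,_=pose();print(p);t=cam("top")
# tank ellipse / pot geometry from the first pictures
im=cv2.imread("pics/top0.png")[:,:,::-1].copy();print("tank top-view",circ(t,im,(.58,.125),.138,.07))
print(onz(t,(243.5,194),.138),tri(ray(s,(246.7,151.4)),ray(t,(235,222.5))))
```

```text
lid (array([ 0.52993279, -0.13180165,  0.1179938 ]), [np.float64(2.7), np.float64(2.7)]) [ 0.52964303 -0.13319641  0.102     ] [ 0.53299755 -0.12215311  0.102     ]
tile corners [array([ 0.546, -0.092,  0.009]), array([ 0.566, -0.16 ,  0.009]), array([ 0.516, -0.169,  0.009])]
saucer [ 0.42440831 -0.22327931  0.012     ]
[ 0.50071302 -0.18439524  0.27610142]
tank top-view (array([0.58151806, 0.12271419]), 65, np.float64(0.0013028782160650256))
[0.61763655 0.12627572 0.138     ] (array([0.53893963, 0.14436013, 0.18988082]), [np.float64(1.7), np.float64(1.7)])
```

Run:
```python
from h import *
im,c=shot('wrist','w4');b=blobs(im,*RED)[1];u=b[1][1];print(u)
i,s=shot('scene','s3');i2,t=shot('top','t3');bt=[x for x in blobs(i2,*RED)[1]];print(bt)
print("saucer",circ(c,im,(.428,-.216),.012,.0455),circ(t,i2,(.428,-.216),.012,.0455))
print("lid",tri(ray(c,u),ray(s,(300.1,275))),onz(c,u,.103),onz(s,(300.1,275),.103))
for x in bt: print(onz(t,x[1],.103))
h=cv2.cvtColor(im,cv2.COLOR_RGB2HSV)
```

```text
[231.6, 121.4]
[([159, 164, 12, 11, 112], [164.5, 169.0]), ([227, 218, 17, 11, 119], [235.0, 222.5]), ([332, 218, 17, 17, 239], [339.9, 226.0]), ([155, 283, 76, 78, 4473], [192.1, 322.0])]
saucer (array([ 0.42934291, -0.21504269]), 268, np.float64(0.001272309359562659)) (array([ 0.42534261, -0.21161314]), 61, np.float64(0.0012249836215602729))
lid (array([ 0.53425118, -0.11988871,  0.09752316]), [np.float64(0.2), np.float64(0.2)]) [ 0.53480944 -0.12016059  0.103     ] [ 0.53269406 -0.12263034  0.103     ]
[0.69208003 0.334354   0.103     ]
[0.54887899 0.15094249 0.103     ]
[ 0.53576441 -0.12047948  0.103     ]
[0.29854626 0.26019959 0.103     ]
```

```bash
cat >> h.py <<'E'
def potR(phi):
    """pot axes for front direction phi (degrees, world)"""
    f=np.array([np.cos(np.radians(phi)),np.sin(np.radians(phi)),0]);s,c=np.sin(np.radians(27)),np.cos(np.radians(27))
    z=f*s+[0,0,c];x=-f*c+[0,0,s];return np.array([x,np.cross(z,x),z]).T
def toolR(phi,a):
    P=potR(phi);A=R.from_matrix(P)*R.from_euler("z",a,degrees=True)
    m=A.as_matrix();return R.from_matrix(np.array([-m[:,0],m[:,1],-m[:,2]]).T)
E
python3 - <<'E'
from h import *
H=np.array([.539,.144,.19]);P=potR(167)
for a in(-60,):
    rt=toolR(167,a);print(rt.as_euler("xyz",degrees=True));plan(H+P[:,2]*.15,rt)
E
```

```text
[156.18995536  13.12023383 104.22232532]
rows: [-28.8, 4.3, -75.6] [0.1422, -0.3059, -0.0507] n 9.4
```

```bash
python3 drive.py '[[-6,1,-16,0.03,-0.06,-0.051,1],[-28.8,4.3,-75.6,0.142,-0.306,-0.051,1],[-28.8,4.3,-75.6,0.142,-0.306,-0.051,1],[-28.8,4.3,-75.6,0.142,-0.306,-0.051,1],[-28.8,4.3,-75.6,0.142,-0.306,-0.051,1],[-28.8,4.3,-75.6,0.142,-0.306,-0.051,1],[-28.8,4.3,-75.6,0.142,-0.306,-0.051,1],[-28.8,4.3,-75.6,0.142,-0.306,-0.051,1],[-28.8,4.3,-75.6,0.142,-0.306,-0.051,1],[-28.8,4.3,-75.6,0.142,-0.306,-0.051,1]]';python3 drive.py '[[0,0,0,0,0,0,1],[0,0,0,0,0,0,1],[0,0,0,0,0,0,1]]'
python3 - <<'E'
from h import *
im,c=shot('wrist','w5');print(pose()[0],readout.state()['joints'].round(0));print(blobs(im,*RED)[1],proj(c,[.539,.144,.19]),proj(c,[.618,.126,.138]))
i,t=shot('top','t5')
E
```

```text
t: 7.1
ee_pos: [0.4703, 0.1611, 0.3221]
eef_rot: [156.3, 13.4, 104.9]
wrist_force: [0.0, -0.4, 0.1]
finger_gap: 1.0
grasp_force: 0.0
t: 7.4
ee_pos: [0.4724, 0.1597, 0.3238]
eef_rot: [156.2, 13.2, 104.3]
wrist_force: [0.3, -0.7, 0.3]
finger_gap: 1.003
grasp_force: 0.0
[0.47251005 0.15949466 0.32389948] [-65. -15.  25. 122.  33.  58. -38.]
[([421, 11, 71, 38, 1541], [447.1, 29.6]), ([263, 168, 25, 53, 850], [275.2, 193.1]), ([175, 311, 32, 30, 680], [190.5, 325.3])] [276.69739129 193.36824513] [312.85080819 193.3747407 ]
```

View pics/w5.png

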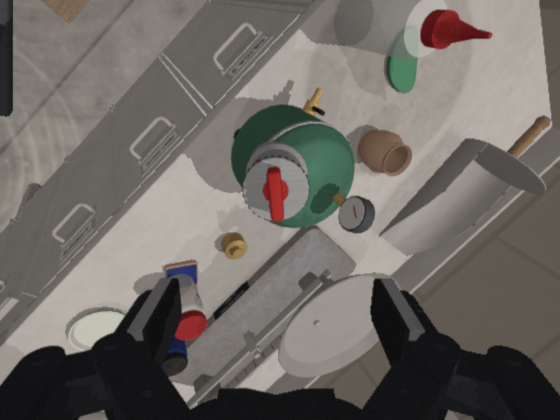

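The view shows the cap's bar nearly upright in the picture, from (272,168) to (281,220), the tank around (310,165) with the gauge at (356,214), and the brass cock at (316,100).

Run:
```python
from h import *
im=cv2.imread("pics/w5.png")[:,:,::-1].copy();c=cam("wrist");t=cam("top");it=cv2.imread("pics/top0.png")[:,:,::-1].copy()
print("camw",-c[1].T@c[2],"camt",-t[1].T@t[2])
def tank(c,im,amin):
    h=cv2.cvtColor(im,cv2.COLOR_RGB2HSV);m=cv2.inRange(h,(62,90,25),(92,255,255))
    m=cv2.morphologyEx(m,cv2.MORPH_OPEN,np.ones((3,3),np.uint8));m=cv2.morphologyEx(m,cv2.MORPH_CLOSE,np.ones((9,9),np.uint8))
    n,l,st,ce=cv2.connectedComponentsWithStats(m);i=1+np.argmax(st[1:,4]);print(st[i],ce[i])
    ct=max(cv2.findContours((l==i).astype(np.uint8),cv2.RETR_EXTERNAL,cv2.CHAIN_APPROX_NONE)[0],key=len)[:,0]
    o=-c[1].T@c[2]
    for z in(.13,.138):
        P=np.array([onz(c,p,z)[:2] for p in ct]);x=np.array([.617,.126])
        away=x-o[:2];away/=np.linalg.norm(away)
        for b in(.02,.01,.004,.004):
            D=P-x;d=np.linalg.norm(D,axis=1);k=(abs(d-.07)<b)&(D@away/d>-.2)
            x=least_squares(lambda v:np.linalg.norm(P[k]-v,axis=1)-.07,x,loss="soft_l1",f_scale=.001).x
        print(z,x,k.sum(),abs(np.linalg.norm(P[k]-x,axis=1)-.07).mean())
tank(c,im,1);tank(t,it,1)
print("cock",blobs(im,(12,120,90),(28,255,255))[1])
for u in((318,92),(320,97)): print(onz(c,u,.045))
m,_=blobs(im,*RED);ys,xs=np.nonzero(m[150:240,240:310]);q=np.array([xs+240,ys+150],float).T
w=cv2.minAreaRect(q.astype(np.float32));print(w);print(cv2.fitLine(q.astype(np.float32),cv2.DIST_HUBER,0,.01,.01).ravel())
cv2.imwrite("pics/c5.png",cv2.resize(cv2.imread("pics/w5.png")[85:240,220:380],(800,775))[:600])
```

```text
camw [0.38896635 0.2536777  0.43129805] camt [0.43120835 0.05147915 1.33289482]
[ 233  106  120  120 5874] [301.70020429 155.25740552]
0.13 [0.59864006 0.138525  ] 100 0.0018741124141611364
0.138 [0.59240039 0.13660198] 100 0.0015714085365755642
[ 218  171   51   45 1363] [244.10198092 191.16140866]
0.13 [0.6114146  0.12635133] 46 0.001659261299065071
0.138 [0.6096503  0.12606814] 44 0.001582154354427856
cock [([303, 89, 19, 26, 194], [312.5, 102.6]), ([334, 194, 11, 12, 80], [338.5, 199.0]), ([222, 234, 24, 24, 376], [233.4, 245.8])]
[0.63669063 0.22616094 0.045     ]
[0.64221886 0.22111207 0.045     ]
((274.89947509765625, 189.05494689941406), (63.05754852294922, 24.511892318725586), 77.27564239501953)
[9.2303500e-02 9.9573094e-01 2.7521762e+02 1.9369429e+02]
```

View pics/c5.png

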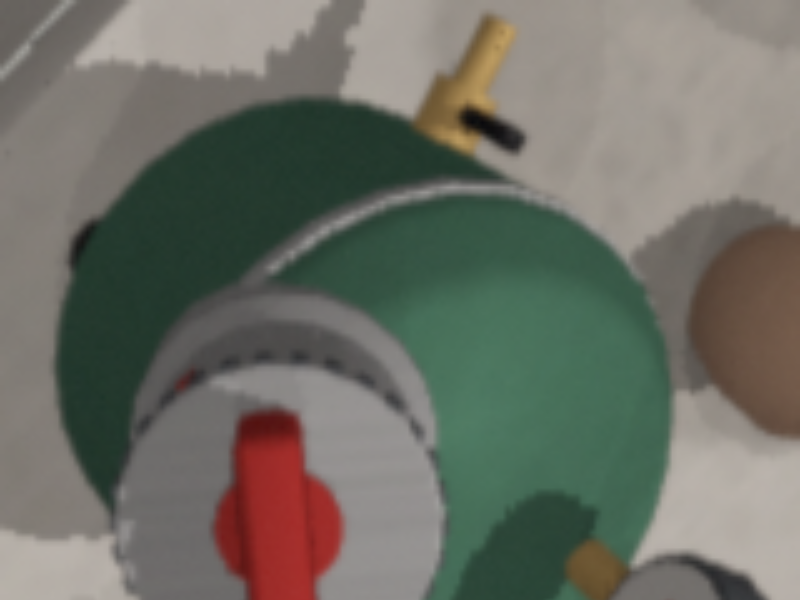

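Run:
```python
from h import *
c=cam("wrist");s=cam("scene");t=cam("top")
a,b=onz(c,(307.5,113.5),.045),onz(c,(319.5,89),.045);d=b-a;print(a,b,np.degrees(np.arctan2(d[1],d[0])))
yd=d/np.linalg.norm(d);T=b-.102*yd;print("T",T)
print("top cock",blobs(cv2.imread("pics/top0.png")[:,:,::-1].copy(),(12,90,70),(30,255,255),amin=5)[1])
it=cv2.imread("pics/top0.png")[:,:,::-1].copy()
H,e=tri(ray(c,(275.2,192.5)),ray(s,(246.7,151.4)),ray(t,(235,222.5)));print("H",H,e)
for z in(.19,.1935): print(onz(c,(275.2,192.5),z))
v=(T-H)[:2];print("phi",np.degrees(np.arctan2(-v[1],-v[0])),np.linalg.norm(v))
# tank silhouette tangents at bench: leave
for phi in(158,163,167,172):
    P=potR(phi)
    M=H-.0235*P[:,2]
    # predicted bar direction per cap angle
    for q in(-60,-65):
        bd=P@R.from_euler("z",q,degrees=True).as_matrix()[:,0]
        u=proj(c,H+.0115*P[:,2]+.02*bd)-proj(c,H+.0115*P[:,2]-.02*bd);print(phi,q,np.degrees(np.arctan2(u[0],-u[1])).round(1))
```

```text
[0.63280343 0.19703107 0.045     ] [0.63726889 0.23013441 0.045     ] 82.3174801269651
T [0.62363314 0.12904996 0.045     ]
top cock [([180, 29, 28, 14, 156], [193.7, 35.8]), ([219, 123, 22, 24, 382], [230.2, 134.9]), ([208, 190, 8, 5, 28], [211.4, 191.9]), ([300, 196, 13, 15, 148], [306.1, 203.0]), ([337, 217, 12, 18, 123], [342.7, 225.4]), ([135, 233, 120, 133, 2587], [201.5, 283.0]), ([425, 273, 21, 31, 392], [434.8, 286.7]), ([140, 310, 17, 21, 132], [149.0, 321.0])]
H [0.53862323 0.14426117 0.18959025] [np.float64(0.8), np.float64(1.4), np.float64(2.0)]
[0.53751883 0.14432701 0.19      ]
[0.53536409 0.14591313 0.1935    ]
phi 169.8551656462038 0.0863600980653453
158 -60 -171.8
158 -65 -166.7
163 -60 -176.3
163 -65 -171.1
167 -60 -179.9
167 -65 -174.7
172 -60 175.3
172 -65 -179.4
```

Run:
```python
from h import *
H=np.array([.538,.1445,.191]);P=potR(171)
plan(H+P[:,2]*.07,toolR(171,-59))
```

```text
rows: [-0.9, 1.6, -4.5] [-0.0015, -0.0015, 0.079] n 1.6
```

```bash
python3 drive.py '[[-0.9,1.6,-4.5,-0.0015,-0.0015,0.04,1],[-0.9,1.6,-4.5,-0.0015,-0.0015,0.079,1],[-0.9,1.6,-4.5,-0.0015,-0.0015,0.079,1],[-0.9,1.6,-4.5,-0.0015,-0.0015,0.079,1],[-0.9,1.6,-4.5,-0.0015,-0.0015,0.079,1]]'
python3 - <<'E'
from h import *
im,c=shot('wrist','w6');p,Rt=pose();print(p)
H=np.array([.538,.1445,.191]);P=potR(171)
for a in(-59,-63):
    bd=P@R.from_euler("z",a,degrees=True).as_matrix()[:,0]
    print(a,[proj(c,H+.0115*P[:,2]+k*.023*bd).round(0) for k in(-1,0,1)])
print(blobs(im,*RED)[1]);cv2.imwrite("pics/c6.png",cv2.resize(cv2.imread("pics/w6.png")[200:400,160:400],(720,600)))
E
```

```text
t: 8.0
ee_pos: [0.5071, 0.1505, 0.255]
eef_rot: [156.3, 13.4, 109.2]
wrist_force: [0.6, 0.2, -0.6]
finger_gap: 1.001
grasp_force: 0.0
[0.50707431 0.15068436 0.25524701]
-59 [array([274., 199.]), array([274., 232.]), array([274., 264.])]
-63 [array([277., 199.]), array([274., 232.]), array([272., 264.])]
[([462, 13, 98, 47, 2576], [498.7, 36.8]), ([257, 192, 33, 70, 1464], [273.0, 225.2]), ([161, 353, 14, 24, 215], [168.0, 364.3])]
```

View pics/c6.png

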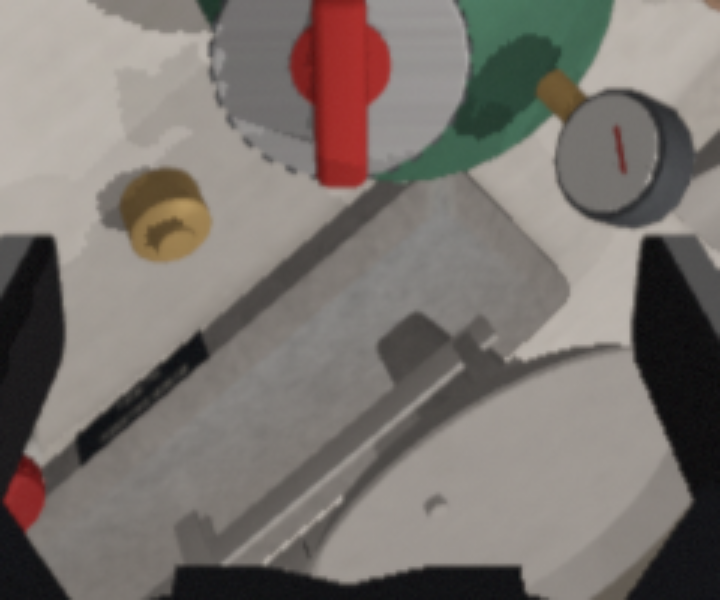

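The bar lies straight between the fingers, its ends at about (274,195) and (274,262) as predicted, so the axis and angle estimates hold.

```bash
python3 drive.py '[[0,0,-1,0,0,0.04,1],[0,0,-1,0,0,0.06,0.6],[0,0,-1,0,0,0.07,0.5],[0,0,-1,0,0,0.076,0.5],[0,0,-1,0,0,0.076,0.5],[0,0,-1,0,0,0.076,0.5]]' 60; python3 drive.py '[[0,0,-1,0,0,0,0.25],[0,0,0,0,0,0,0],[0,0,0,0,0,0,0],[0,0,0,0,0,0,0],[0,0,0,0,0,0,0]]' 60;  python3 - <<'E'
from h import *
s=readout.state();print(s['grasp_force'],s['wrist_force'],s['wrist_torque'])
p,Rt=pose();P=potR(171);H=np.array([.538,.1445,.191]);print(P.T@(p-H)*1e3)
E
```

```text
t: 8.65
ee_pos: [0.5408, 0.1447, 0.1865]
eef_rot: [156.6, 13.8, 110.2]
wrist_force: [-0.7, 0.9, 0.4]
finger_gap: 0.5
grasp_force: 0.0
t: 9.15
ee_pos: [0.5405, 0.1443, 0.186]
eef_rot: [156.6, 13.9, 110.2]
wrist_force: [-3.3, -0.3, 4.7]
finger_gap: 0.12
grasp_force: 62.6
62.59260892868042 [-3.29755937 -0.3135585   4.71950012] [ 0.02938287  0.68005734 -0.13162165]
[-0.06693299  0.2247103  -5.56474603]
```

```bash
cat >> h.py <<'E'
def st():
    s=readout.state();p,Rt=pose();P=potR(171);A=R.from_matrix(P).inv()*Rt
    m=A.as_matrix();a=np.degrees(np.arctan2(-m[1,0],-m[0,0]))
    print("t",s['t'],"ang",a.round(2),"pos",((P.T@(p-[.538,.1445,.191]))*1e3).round(1),"F",(P.T@s['wrist_force']).round(1),"M",(P.T@s['wrist_torque']).round(2),"grip",round(s['grasp_force']),round(s['finger_gap'],3))
E
python3 drive.py '[[0,0,-4,0,0,0,0],[0,0,-8,0,0,0,0],[0,0,-11,0,0,0,0],[0,0,-11,0,0,0,0]]' >/dev/null; python3 -c "
from h import *
st()"; python3 drive.py '[[0,0,-2,0,0,0,0],[0,0,-4,0,0,0,0],[0,0,-4,0,0,0,0]]' >/dev/null; python3 -c "
from h import *
st()"
```

```text
t 9.55 ang -46.94 pos [ 0.1  0.5 -5.6] F [-0.5 -0.1  6.4] M [-0.02  0.6   0.07] grip 63 0.121
t 9.85 ang -43.02 pos [-0.1  0.2 -5.7] F [-0.6 -0.2  6.9] M [-0.13  0.66 -0.07] grip 63 0.121
```

```bash
for i in 1 2 3; do python3 drive.py '[[0,0,-1,0,0,0,0],[0,0,-2,0,0,0,0],[0,0,-2,0,0,0,0]]' >/dev/null; python3 -c "
from h import *
st()"; done
```

```text
t 10.15 ang -41.15 pos [-0.2  0.1 -5.7] F [ 0.3 -0.3  7.1] M [-0.11  0.68 -0.36] grip 63 0.12
t 10.45 ang -39.32 pos [-0.2  0.1 -5.7] F [-1.8  0.5  6.7] M [-0.01  0.69 -0.74] grip 64 0.122
t 10.75 ang -37.47 pos [-0.2  0.1 -5.7] F [-2.4 -0.3  6.5] M [-0.02  0.78 -1.12] grip 68 0.121
```

```bash
python3 drive.py '[[0,0,3,0,0,0,0],[0,0,4.5,0,0,0,0],[0,0,4.5,0,0,0.003,0],[0,0,4.5,0,0,0.0058,0],[0,0,4.5,0,0,0.0058,0],[0,0,4.5,0,0,0.0058,0]]' >/dev/null; python3 -c "
from h import *
st()"
```

```text
t 11.35 ang -41.56 pos [ -0.1   0.1 -11.2] F [-2.1 -1.2 11.3] M [-0.33  0.88 -0.07] grip 63 0.122
```

```bash
python3 drive.py '[[0,0,-3,0,0,0.0003,0],[0,0,-6,0,0,0.0003,0],[0,0,-9,0,0,0.0003,0],[0,0,-9,0,0,0.0003,0]]' >/dev/null; python3 -c "
from h import *
st()"
```

```text
t 11.75 ang -32.49 pos [  0.4   0.6 -11.2] F [-1.4 -0.5 13.6] M [-0.24  0.83  0.08] grip 64 0.122
```

```bash
python3 drive.py '[[0,0,-6,0,0,0,0],[0,0,-12,0,0,0,0],[0,0,-18,0,0,0,0],[0,0,-24,0,0,0,0],[0,0,-30,0,0,0,0],[0,0,-33,0,0,0,0],[0,0,-33,0,0,0,0]]' >/dev/null; python3 -c "
from h import *
st();print(readout.state()['joints'].round(0))"; python3 drive.py '[[0,0,-1,0,0,0,0],[0,0,-2,0,0,0,0],[0,0,-2,0,0,0,0]]' >/dev/null; python3 -c "
from h import *
st()"
```

```text
t 12.45 ang 0.48 pos [  0.7   0.8 -11.2] F [-2.1 -1.4 12.3] M [-0.2   0.77 -0.05] grip 63 0.122
[-59.   4.  32. 126.  27.  31.  33.]
t 12.75 ang 2.39 pos [  0.8   0.4 -11.2] F [-0.8 -1.3 12.1] M [-0.36  0.69 -0.13] grip 63 0.119
```

```bash
python3 drive.py '[[0,0,0.5,0,0,-0.004,0],[0,0,0.5,0,0,-0.008,0],[0,0,0.5,0,0,-0.012,0],[0,0,0.5,0,0,-0.015,0],[0,0,0.5,0,0,-0.015,0]]' >/dev/null; python3 -c "
from h import *
st()"
```

```text
t 13.25 ang 2.03 pos [-1.1 -0.4  2.8] F [ 0.   0.6 -0.6] M [ 0.1   0.43 -0.04] grip 62 0.117
```

```bash
python3 drive.py '[[0,0,0,0,0,-0.02,0],[0,0,0,0,0,-0.045,0],[0,0,0,0,0,-0.07,0],[0,0,0,0,0,-0.07,0],[0,0,0,0,0,-0.07,0]]'
python3 - <<'E'
from h import *
im,c=shot('wrist','w7');i,s=shot('scene','s7');st()
cv2.imwrite("pics/c7.png",cv2.hconcat([cv2.resize(cv2.imread("pics/w7.png"),(480,360)),cv2.resize(cv2.imread("pics/s7.png")[90:240,200:333],(319,360))]))
E
```

```text
t: 13.75
ee_pos: [0.5043, 0.1493, 0.2549]
eef_rot: [-179.0, 26.9, 173.3]
wrist_force: [-0.1, -0.7, -1.5]
finger_gap: 0.119
grasp_force: 61.7
t 13.85 ang 2.07 pos [-1.8 -1.3 71.6] F [-0.4  0.3 -0.8] M [ 0.01  0.54 -0.03] grip 62 0.123
```

View pics/c7.png

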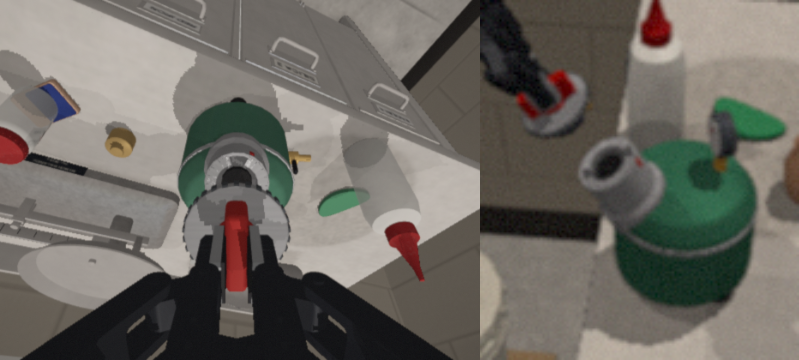

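The left picture shows the cap held squarely in the gripper, and the right one shows the open neck, with the pot, bottle and weight undisturbed.

Run:
```python
from h import *
plan([.4285,-.2155,.16],down(60))
```

```text
rows: [25.7, 18.5, 110.7] [0.0716, -0.3689, 0.0765] n 13.4
```

```bash
python3 drive.py '[[2,1,8,0.006,-0.04,0,0],[7,5,28,0.02,-0.1,0.01,0],[25.7,18.5,110.7,0.0716,-0.369,0.0765,0],[25.7,18.5,110.7,0.0716,-0.369,0.0765,0],[25.7,18.5,110.7,0.0716,-0.369,0.0765,0],[25.7,18.5,110.7,0.0716,-0.369,0.0765,0],[25.7,18.5,110.7,0.0716,-0.369,0.0765,0],[25.7,18.5,110.7,0.0716,-0.369,0.0765,0],[25.7,18.5,110.7,0.0716,-0.369,0.0765,0],[25.7,18.5,110.7,0.0716,-0.369,0.0765,0]]'; python3 -c "
from h import *
plan([.4285,-.2155,.12],down(60));print(readout.state()['joints'].round())"
```

```text
t: 14.85
ee_pos: [0.4279, -0.2169, 0.16]
eef_rot: [174.9, 6.1, 87.5]
wrist_force: [0.9, -0.4, -1.1]
finger_gap: 0.123
grasp_force: 61.7
rows: [6.5, 4.8, 27.7] [0.0056, -0.003, 0.0395] n 3.4
[-42.   6.  65. 126.  -2.  45.  21.]
```

```bash
python3 drive.py '[[6.5,4.8,27.7,0.0056,-0.003,0.0395,0],[6.5,4.8,27.7,0.0056,-0.003,0.0395,0],[6.5,4.8,27.7,0.0056,-0.003,0.0395,0],[6.5,4.8,27.7,0.0056,-0.003,0.0395,0],[6.5,4.8,27.7,0.0056,-0.003,0.0395,0],[6.5,4.8,27.7,0.0056,-0.003,0.0395,0],[6.5,4.8,27.7,0.0056,-0.003,0.0395,0]]'
python3 - <<'E'
from h import *
i,s=shot('scene','s8');i2,t=shot('top','t8');im,c=shot('wrist','w8')
plan([.4285,-.2155,.045],down(60))
print("saucer w",circ(c,im,(.4285,-.2155),.012,.0455),circ(s,i,(.4285,-.2155),.012,.0455))
cv2.imwrite("pics/c8.png",cv2.hconcat([cv2.resize(cv2.imread("pics/w8.png"),(480,360)),cv2.resize(cv2.imread("pics/s8.png")[290:410,215:322],(320,360))]))
E
```

```text
t: 15.55
ee_pos: [0.4301, -0.2129, 0.1206]
eef_rot: [179.9, -0.1, 60.7]
wrist_force: [0.6, 0.2, -0.9]
finger_gap: 0.121
grasp_force: 61.7
rows: [0.1, -0.2, 0.7] [-0.0036, -0.0005, 0.0759] n 1.5
saucer w (array([ 0.42758778, -0.21647312]), 565, np.float64(0.0013714680087431313)) (array([ 0.42850808, -0.21390507]), 138, np.float64(0.0015187028339476204))
```

View pics/c8.png

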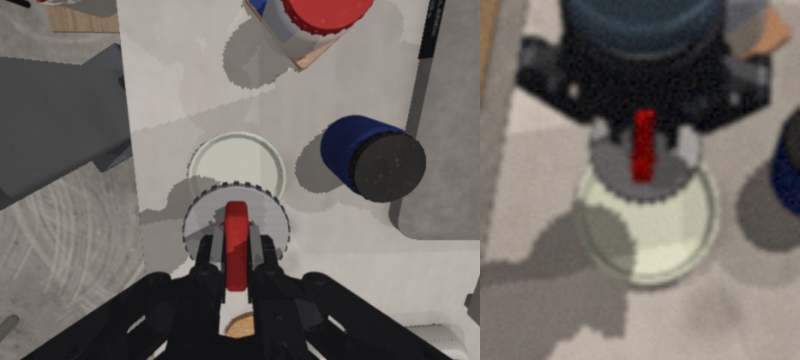

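The cap hangs upright over the saucer, its rim centred laterally and with everything clear around it.

```bash
python3 drive.py '[[0,0,0,-0.002,0,0.03,0],[0,0,0,-0.003,0,0.06,0],[0,0,0,-0.003,0,0.075,0],[0,0,0,-0.003,0,0.08,0],[0,0,0,-0.003,0,0.082,0],[0,0,0,-0.003,0,0.082,0]]'; python3 drive.py '[[0,0,0,0,0,0.0015,0],[0,0,0,0,0,0.003,0],[0,0,0,0,0,0.003,0]]'
```

```text
t: 16.3
ee_pos: [0.43, -0.2159, 0.0396]
eef_rot: [179.8, -0.1, 60.7]
wrist_force: [-0.2, 0.9, -0.5]
finger_gap: 0.119
grasp_force: 61.6
t: 16.6
ee_pos: [0.4297, -0.2156, 0.0363]
eef_rot: [179.9, -0.1, 60.7]
wrist_force: [0.2, -0.1, -0.5]
finger_gap: 0.125
grasp_force: 61.6
```

```bash
python3 drive.py '[[0,0,0,0,0,0.0008,0],[0,0,0,0,0,0.0016,0],[0,0,0,0,0,0.0016,0]]'|grep -E "ee|wrist"; python3 drive.py '[[0,0,0,0,0,0.0007,0],[0,0,0,0,0,0.0014,0],[0,0,0,0,0,0.0014,0]]'|grep -E "ee|wrist"
```

```text
ee_pos: [0.4296, -0.2157, 0.0353]
eef_rot: [179.9, -0.2, 60.6]
wrist_force: [-1.9, 1.8, 8.7]
ee_pos: [0.4297, -0.2158, 0.0353]
eef_rot: [180.0, -0.3, 60.6]
wrist_force: [-5.5, 4.5, 23.0]
```

```bash
python3 drive.py '[[0,0,0,0,0,-0.0015,0],[0,0,0,0,0,-0.0015,0.2],[0,0,0,0,0,-0.0015,0.4],[0,0,0,0,0,-0.0015,0.5],[0,0,0,0,0,-0.0015,0.5],[0,0,0,0,0,-0.03,0.5],[0,0,0,0,0,-0.07,0.5],[0,0,0,0,0,-0.12,0.5],[0,0,0,0,0,-0.16,0.5],[0,0,0,-0.05,0,-0.2,0.5]]'; python3 drive.py '[[0,0,0,-0.05,0,-0.02,0.5],[0,0,0,-0.05,0,-0.02,0.5],[0,0,0,-0.05,0,-0.02,0.5],[0,0,0,-0.05,0,-0.02,0.5]]'
python3 - <<'E'
from h import *
im,c=shot('wrist','w9');i,s=shot('scene','s9');i2,t=shot('top','t9')
print(blobs(im,*RED)[1]);a,b,d=blobs(im,*RED)[1],blobs(i,*RED)[1],blobs(i2,*RED)[1];print(b,d)
cv2.imwrite("pics/c9.png",cv2.hconcat([cv2.resize(cv2.imread("pics/w9.png"),(480,360)),cv2.resize(cv2.imread("pics/s9.png")[70:410,205:375],(320,560))[-360:]]))
E
```

```text
t: 18.2
ee_pos: [0.4136, -0.2463, 0.2261]
eef_rot: [179.8, -0.2, 61.2]
wrist_force: [1.8, 0.9, 0.8]
finger_gap: 0.498
grasp_force: 0.0
t: 18.6
ee_pos: [0.3852, -0.2922, 0.2433]
eef_rot: [180.0, -0.2, 60.7]
wrist_force: [-0.0, 0.3, -0.7]
finger_gap: 0.497
grasp_force: 0.0
[([266, 66, 23, 50, 731], [277.0, 90.6])]
[([268, 84, 11, 25, 149], [273.0, 100.2]), ([113, 250, 82, 70, 3846], [150.0, 285.7]), ([302, 267, 11, 20, 130], [307.0, 277.0])] [([159, 164, 12, 11, 113], [164.5, 169.0]), ([332, 218, 17, 17, 238], [339.9, 225.9]), ([367, 262, 15, 10, 77], [373.7, 266.4]), ([155, 283, 76, 78, 4479], [192.1, 322.0])]
```

View pics/c9.png

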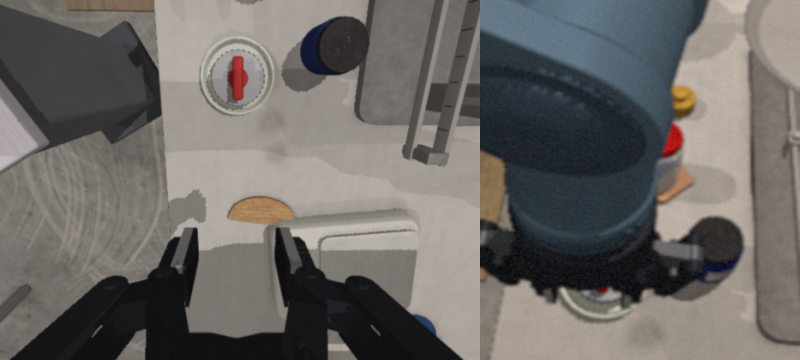

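The cap stands level in the saucer's middle (about 277,90 in the wrist picture), and the jar's lid has not moved in the top view.

```bash
python3 -c "
from station import r, optics, readout, job
print(job.finish_job())"
```

```text
the job is handed in; nothing more can be done
None
```

The job is handed in: the pot was opened in the order asked, the cap is upright in its saucer, and the jar is upright on the blue tile about 4 mm off its centre; no other object was touched, and it took about 19 s of the 54 s allowed.

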